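# Weigh one parcel by difference on the mail-room scale

### The arm

A 6-joint arm with a two-finger parallel gripper is mounted at the origin on the work surface. World frame = base frame: x ahead of the robot, y to its left, z up, the work surface at z = 0. Lengths are in m, angles in rad, forces in N, time in s.
With the tool pointing down it reaches from about 0.35 to 0.975 m from the base axis. Payload 4.9 kg.
Tool frame: the origin (TCP) lies midway between the tips of the shut fingers; the grasp point (between the pads) lies 19 mm behind it; y points along the fingers, z is the direction in which the jaws open and shut, and the axes are right-handed (so a half turn about y gives the same grasp; the last joint's range is limited). The gripper opens to 85 mm and grips with 20 to 120 N. Pads are 22 mm wide; open, the fingers measure 114 mm over their backs; the gripper's body (76 mm by 85 mm) begins 54 mm behind the grasp point. The pads swing forward as they close: fully open they stand 13 mm farther back than shut.
Start: joints at [1.007, 0.053, 1.613, -0, 1.476, -0.119], TCP at [0.269, 0.564, 0.231] pointing down, gripper open.
Joint ranges: [-3.01, 3.01], [-1.01, 2.22], [0.06, 2.58], [-1.02, 4.17], [0.09, 2.62], [-3.14, 3.14]. Speed limits (rad/s): [2.57, 2.57, 3.14, 3.14, 3.14, 3.14].

### API

Orientations are given as a unit quaternion [w, x, y, z].
In Python, from plant import * gives the robot as it stands.
- The arm moves only by the shell command python3 -m crank 'ROWS'. ROWS is JSON, a list that holds one entry, the list of rows, each a list of 5 numbers: the gripper command: -1 is shut, 1 is fully open, values between are in proportion, then the shift along the tool's x, y, z in cm, then the turn about the tool's y in degrees. In form: [[[jaw, dx, dy, dz, twist], ...]]. A call has 1 to 8 rows; each row shifts and turns the commanded pose from where the row before left it, along the tool's axes as they then stand; what a row does not reach is not made up. A row lasts 1/8 s, in which the tool goes at most 62.5 mm and 10.7 degrees, less where a joint would pass 70% of its speed; a pose out of reach is approached as far as the arm can. A call with a gripper value outside its range is refused whole. The fingers move at their own pace and stop on an object; the grip force is fixed at half the most. Time passes only in rows, so rows that do not move let the fingers close. It gives the time, the measured TCP pose, the force and the opening at its end, in the units of the state.
- state(): the state, without advancing time (a new reading comes with each control period).
- grab_frame(name): name is "side" or "top" or "wrist"; returns a dict with "frame" (480x640x3 uint8, red, green, blue), "fx", "fy", "cx", "cy" (pixels), "pose" (4x4, takes a point from camera to world coordinates). Camera axes: x right, y up, looking along -z (the intrinsics and any distortion apply to the point x, -y, -z); pixel columns grow to the right and rows downward; lengths in m; the calibration is good to about 2 mm. A picture is of the moment at which its call begins. There is no depth.
- job_done(): hands the job in, once; it reports no verdict.
The state is a dict: "time": time; "joint_pos": joint angles; "joint_vel": joint speeds; "joint_efforts": joint torques, N m; "tool_pos": TCP position; "tool_rot": TCP orientation; "contact_force": force on the tool from outside, world axes, zero at the start; "ft_torque": the same for the moment, N m; "gripper_width": opening from 0.0 (shut) to 1.0 (fully open).
Only numpy, scipy, OpenCV 4.12 (cv2) and the standard library are available. Lean on these libraries where they do the work, as an engineer would, in place of code of your own. Each camera call takes 0.05 s, during which the arm holds its last target.

### The job

Weigh the white parcel by difference: with the full tray standing on the scale, turn the scale's zero knob until the pointer stands on the red zero mark, and let go of the knob. Then lift the white parcel with the orange spot well clear of the tray, keeping it level, and finish while still holding it there, level, steady and touching nothing else, so that its weight can be read off the dial. Leave the tray, the other parcels and the things on the table where they are.

Things in the scene. Friction and masses are not known exactly. Their poses are not given: they have to be found in the camera images.
- scale: Grey dial parcel scale, fixed, 250 mm (x) by 475 mm (y), origin under its centre at table height. Its +y half carries the sprung platter (220 by 250 mm, top about 85 mm above the table, centre at scale y +85 mm), which rises 10 mm per kg taken off; the -y part is the dial head, flat top 66 mm high, with the dial facing up and the zero knob.
- dial_hub (a point): Centre of the round dial (fixed point, 72 mm above the table; dial 142 mm across under a flat window 72 mm high with a bright steel rim). The dial card is white with black marks every 50 g (9 degrees) and turns with the zero knob.
- zero_mark (a point): Middle of the red zero mark (a red bar 26 by 7 mm along the radius) on the turning dial card, 56 mm from the dial's centre. Its x axis points outward from the dial's centre, z up.
- pointer_tip (a point): Tip of the black pointer, 56 mm from the dial's centre; on zero it lies over zero_mark. It turns clockwise seen from above as load is added, one turn for 2 kg, and settles within half a second. At the start it stands some 15 to 90 degrees clockwise of the zero mark.
- knob (a joint): Turning angle of the zero knob, rad, growing counter-clockwise seen from above, range -3 to 3. The dial card turns with the knob, the same way and by the same angle; the knob stays where it is left (friction about 0.04 N m). Turning the knob clockwise brings the zero mark to the pointer.
- knob_grip (a point): Point on the axis of the zero knob at the height to grip it. The knob is an upright black fluted cylinder 39 mm across, its top 106 mm above the table (40 mm above the dial head) and 12 mm above this point; a skirt 50 mm across covers its lowest 5 mm. Any grip direction will do.
- tray: White shallow open carton tray standing loose on the scale's platter, outside 190 mm (x) by 272 mm (y), walls 4 mm thick and 30 mm high, floor 4 mm; origin under its centre.
- parcel: The parcel to lift: white closed carton, red upward arrows, orange round spot on top, 140 mm long (x), 52 mm wide (y), 75 mm high, 0.4 to 0.5 kg, balanced about its middle; origin at the centre of its underside, z up. It stands in any of three places side by side in the tray, long side along the tray's x, at least 25 mm from its neighbours and 6 mm from the tray's walls.
- brown_box: Brown carton parcel in the tray, 150 mm long (x), 50 mm wide (y), 64 mm high; origin at the centre of its underside. Stays in the tray.
- blue_box: Blue carton parcel in the tray, 130 mm long (x), 48 mm wide (y), 58 mm high; origin at the centre of its underside. Stays in the tray.
- tape_dispenser: Black desk tape dispenser on the table to the left of the scale, 150 by 58 mm, 95 mm high; origin under its centre. Leave it alone.
- stamp: Hand stamp with a wooden handle on the table to the right of the scale, 62 by 42 mm, 80 mm high; origin under its centre. Leave it alone.
Not all that is in view belongs to the job. There is more than one size of the blue_box; the one meant has the size given above.

How it is judged:
On the way:
1. with the white parcel still standing in the tray, the pointer stands on the zero mark (within 6 degrees) and the knob has been let go (horizontal distance between pointer_tip and zero_mark below 0.0059 m and z of parcel in the frame of tray below 0.01 m and contact force between the fingers and scale below 0.1 N and contact force between the fingers and parcel below 0.1 N), for 0.3 s.
At the end, for the whole second after the job is handed in: The white parcel is held over 45 mm above the tray's underside, level within 0.1 rad, still (20 mm/s, 0.15 rad/s), touching only the fingers; the pointer shows its 0.405 to 0.495 kg below zero, +-35 g; tray and other parcels within 30 mm, dispenser and stamp within 20 mm of their start (z of parcel in the frame of tray above 0.045 m and angle between parcel's own z axis and vertical below 0.1 rad and linear speed of parcel below 0.02 m/s and angular speed of parcel below 0.15 rad/s and contact force between the fingers and parcel above 1 N and contact force between parcel and tray below 0.05 N and contact force between parcel and scale below 0.05 N and contact force between parcel and brown_box below 0.05 N and contact force between parcel and blue_box below 0.05 N and y of pointer_tip in the frame of zero_mark above 0.046 m and x of pointer_tip in the frame of zero_mark between -0.0615 and -0.0335 m and z of each of brown_box, blue_box in the frame of tray below 0.01 m and distance of each of tray, brown_box, blue_box from where it was at the start of the episode below 0.03 m and distance of each of tape_dispenser, stamp from where it was at the start of the episode below 0.02 m); the arm keeps its last pose, push and grip.
It fails at once if the white parcel is tipped by more than 17 degrees (angle between parcel's own z axis and vertical above 0.3 rad).
It fails at once if the tray or another parcel is shifted by more than 30 mm (distance of any of tray, brown_box, blue_box from where it was at the start of the episode above 0.03 m).
It fails at once if the tape dispenser or the stamp is moved by more than 20 mm (distance of any of tape_dispenser, stamp from where it was at the start of the episode above 0.02 m).
It also fails if it takes over 48 s, if anything falls off the work surface, if the arm or the gripper's body presses on something with over 40 N, if the wrist force passes 120 N, or if a joint passes its speed limit or range.

## Working session

There is one attempt and no reset: what is moved stays moved. The work goes in short steps, Python scripts to look and compute and a shell command to move; the robot and the scene stay as the last step left them, time stands still between calls to the robot, and variables do not carry over. Pictures are saved under pics/ and viewed, and the job is handed in when it is done.

```bash
ls; mkdir -p pics
python3 - <<'E'
from plant import *
import cv2
s=state();print({k:s[k] for k in("time","tool_pos","tool_rot","gripper_width","contact_force")})
for n in("top","side","wrist"):
    d=grab_frame(n);cv2.imwrite(f"pics/{n}0.png",d["frame"][:,:,::-1]);print(n,d["fx"],d["fy"],d["cx"],d["cy"],d["pose"],[k for k in d])
E
```

```text
pics
{'time': 0.0, 'tool_pos': array([0.26860614, 0.56364364, 0.23009414]), 'tool_rot': array([-0.68900852,  0.69036732, -0.15622831,  0.15573355]), 'gripper_width': 1.00253802034081, 'contact_force': array([-0.28305064,  0.41942887, -0.06366328])}
top 565.0269957940241 565.0269957940241 322.3578838185063 243.99281985281144 [[-0.01038932  0.98711567 -0.15967065  0.35494961]
 [-0.9999004  -0.01178099 -0.00777174 -0.02230422]
 [-0.00955269  0.159574    0.98713975  1.53179753]
 [ 0.          0.          0.          1.        ]] ['frame', 'fx', 'fy', 'cx', 'cy', 'pose']
side 524.8927169426873 524.8927169426873 323.4230713096372 238.56271467327255 [[ 0.78725428  0.47174559 -0.39709797 -0.01222279]
 [-0.61634196  0.62163098 -0.48342271 -0.68565253]
 [ 0.01879586  0.62532474  0.78013825  1.18237445]
 [ 0.          0.          0.          1.        ]] ['frame', 'fx', 'fy', 'cx', 'cy', 'pose']
wrist 350.59703201545693 350.59703201545693 321.2544854632903 240.20398912980048 [[ 0.43068505 -0.86809329 -0.24682874  0.20547077]
 [ 0.90249452  0.41312572  0.12178171  0.59421372]
 [-0.00374658 -0.27521115  0.96137651  0.37265025]
 [ 0.          0.          0.          1.        ]] ['frame', 'fx', 'fy', 'cx', 'cy', 'pose']
```

View pics/top0.png

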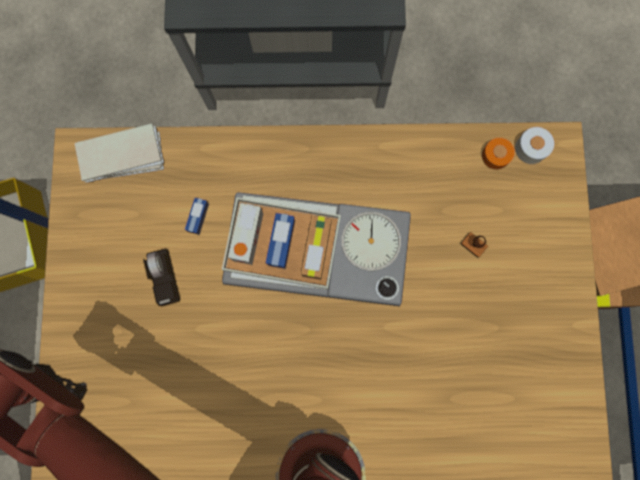

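View pics/side0.png

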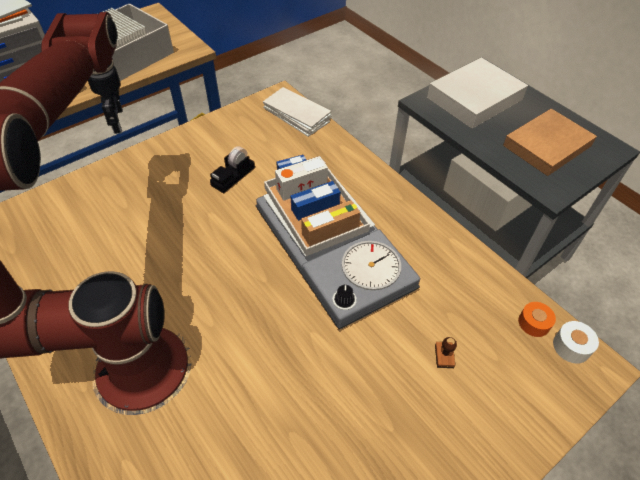

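View pics/wrist0.png

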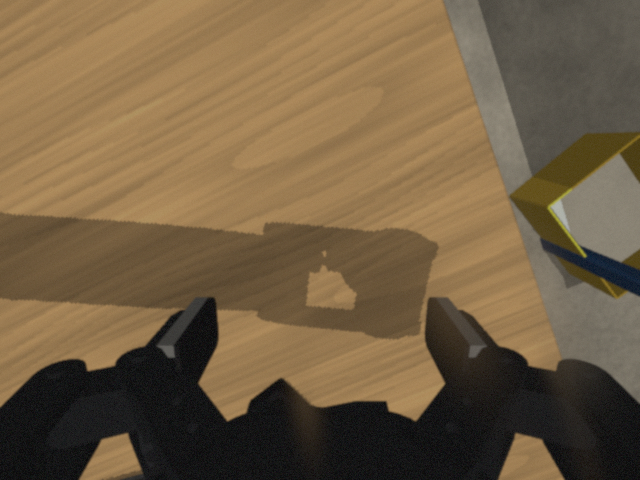

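The top view shows the scale at about (320,250). The dial is at (370,241), the knob at (387,288) and the white parcel with the orange spot at (244,232). The blue box in the tray is at (281,240) and a smaller blue one lies on the table at (197,215). Next I'll enlarge and measure.

```bash
cat > h.py <<'E'
from plant import *
import cv2, numpy as np
def ray(d,u,v):
    p=np.array([(u-d["cx"])/d["fx"],-(v-d["cy"])/d["fy"],-1.]);T=np.array(d["pose"]);return T[:3,3],T[:3,:3]@p
def onz(d,u,v,z):
    o,r=ray(d,u,v);return o+r*(z-o[2])/r[2]
def proj(d,P):
    T=np.array(d["pose"]);c=T[:3,:3].T@(np.array(P)-T[:3,3]);return np.array([d["cx"]+d["fx"]*c[0]/-c[2],d["cy"]-d["fy"]*c[1]/-c[2]])
def tri(d1,p1,d2,p2):
    o1,r1=ray(d1,*p1);o2,r2=ray(d2,*p2);t=np.linalg.lstsq(np.c_[r1,-r2],o2-o1,rcond=None)[0]
    a=o1+t[0]*r1;b=o2+t[1]*r2;return (a+b)/2,np.linalg.norm(a-b)
def crop(d,x0,y0,x1,y1,k,fn):
    cv2.imwrite(fn,cv2.resize(d["frame"][y0:y1,x0:x1,::-1],None,fx=k,fy=k,interpolation=cv2.INTER_CUBIC))
E
python3 - <<'E'
from h import *
d=grab_frame("top");crop(d,215,185,415,310,4,"pics/topc.png")
d=grab_frame("side");crop(d,250,140,425,330,3,"pics/sidec.png")
E
```

```text
(no output)
```

View pics/topc.png

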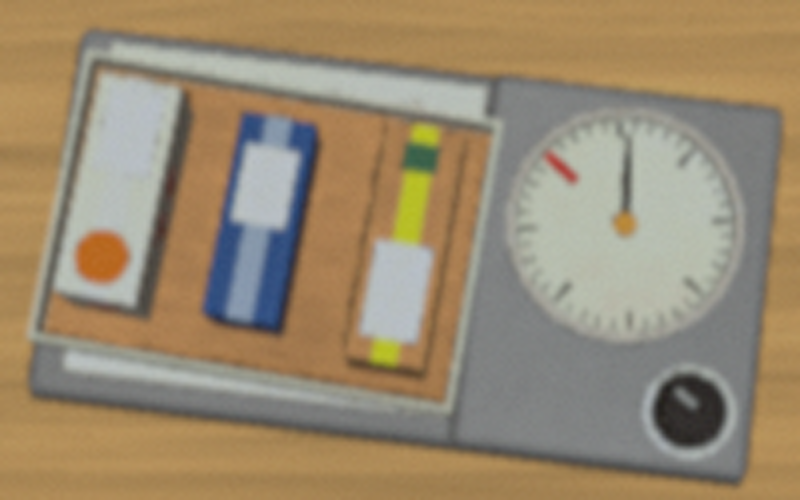

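View pics/sidec.png

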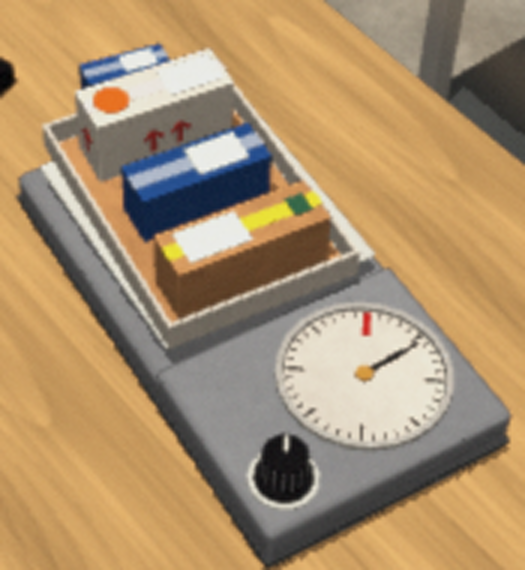

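The only white parcel with an orange spot is the leftmost item in the tray (crop (120,190), spot (102,257)). The tape rolls at top (499,152) and (536,145) are round and not in the tray. The blue box that stays is the one in the tray; the smaller one is on the table.

```bash
cat > m.py <<'E'
from h import *
def comps(m,off):
    n,l,s,c=cv2.connectedComponentsWithStats(m.astype(np.uint8));o=[(s[i,4],c[i]+off,s[i]) for i in range(1,n)];return sorted(o,key=lambda a:-a[0])
def dialmarks(d,hub_px=None):
    f=d["frame"].astype(int);R,G,B=f[...,0],f[...,1],f[...,2]
    return (R>140)&(G<110)&(B<110)&(R-G>70), (R>180)&(G>90)&(G<175)&(B<90)
E
python3 - <<'E'
from m import *
t=grab_frame("top");s=grab_frame("side")
for n,d,box in(("top",t,(330,200,412,305)),("side",s,(325,225,420,325))):
    x0,y0,x1,y1=box
    red,org=dialmarks(d)
    f=d["frame"].astype(int);dark=f.max(2)<70
    for nm,m in(("red",red),("org",org),("dark",dark)):
        print(n,nm,[(a,np.round(c,1)) for a,c,_ in comps(m[y0:y1,x0:x1],(x0,y0))[:4]])
x0,y0,x1,y1=223,190,345,305
_,org=dialmarks(t);print([(a,np.round(c,1)) for a,c,_ in comps(org[190:305,223:345],(223,190))[:3]])
hsv=cv2.cvtColor(t["frame"],cv2.COLOR_RGB2HSV)
sub=hsv[200:272,226:264];print(sub[::9,::4,1]);print(sub[::9,::4,2])
E
```

```text
top red [(np.int32(12), array([355. , 226.5]))]
top org [(np.int32(6), array([371. , 240.5])), (np.int32(1), array([409., 206.])), (np.int32(1), array([406., 209.])), (np.int32(1), array([411., 233.]))]
top dark [(np.int32(204), array([387. , 287.6]))]
side red [(np.int32(16), array([371.5, 247.5]))]
side org [(np.int32(145), array([408.6, 233.3])), (np.int32(15), array([371., 264.])), (np.int32(9), array([407.9, 322.9])), (np.int32(7), array([404.4, 318.1]))]
side dark [(np.int32(675), array([371.6, 306. ])), (np.int32(318), array([344.2, 296.4])), (np.int32(6), array([380.5, 258.5])), (np.int32(1), array([375., 262.]))]
[(np.int32(112), array([239.9, 248.8])), (np.int32(2), array([223.5, 212. ])), (np.int32(2), array([224.5, 235. ]))]
[[128 128  64  24  23  21  21  18  15  15]
 [123 129  16  50   8  12  11  11  14 128]
 [127 121  28  15   9  13  13   8  20 106]
 [128  45  38  12   9  12  12  16  79 131]
 [127  23  15  13  11   8  13  16 100 131]
 [ 73  17  51 214 212  60  11  62 131 133]
 [ 27  15  17 159 166   7  17  97 132 132]
 [ 81 134 132 129 118  82  52 135 131 134]]
[[171 172 127 115 120 147 171 185 191 188]
 [185 180 156 152 188 191 190 190 186 129]
 [179 165 108 188 189 193 194 181 113 123]
 [171 163 148 188 189 191 193 188  84 171]
 [177 123 191 190 189 190 190 115 120 167]
 [177 139 175 182 183 180 187  78 167 171]
 [133 193 178 184 183 183 122 116 168 162]
 [126 171 172 166 147 118  93 168 170 170]]
```

Run:
```python
from m import *
t=grab_frame("top");s=grab_frame("side")
_,o=dialmarks(s);c=comps(o[140:190,260:330],(260,140))[0];print("side spot",c[:2])
print("spot tri",tri(t,(239.9,248.8),s,c[1]))
C=np.array([(103,75),(185,90),(137,307),(57,292)])/4+[215,185]-.375
for z in(.160,.164,.168):
    P=np.array([onz(t,*q,z) for q in C]);print(z,P.round(4)[:,:2],"L",np.linalg.norm(P[1]-P[2]),np.linalg.norm(P[0]-P[3]),"W",np.linalg.norm(P[0]-P[1]),np.linalg.norm(P[2]-P[3]),P.mean(0))
    a=P[0]+P[1]-P[2]-P[3];print("long axis deg",np.degrees(np.arctan2(a[1],a[0])))
print("hub",onz(t,371,240.5,.075),onz(s,371,264,.075),tri(t,(371,240.5),s,(371,264)))
# side white parcel top corners, crop 3x off 250,140
print("red",onz(t,355,226.5,.072),onz(s,371.5,247.5,.072))
# scale corners top crop (z .066 head): 
S=np.array([(780,110),(742,480)])/4+[215,185]-.375
print("scale -y edge",[onz(t,*q,.066) for q in S])
# knob: top-face centre
print("knob",onz(t,387,287.6,.100))
# side knob top face: crop (284,449)?
print("knobside",onz(s,284/3+250,449/3+140,.106), proj(s,onz(t,387,287.6,.1)))
crop(t,340,210,410,310,6,"pics/k_top.png");crop(s,320,220,410,325,6,"pics/k_side.png")
```

```text
side spot (np.int32(149), array([314.17449664, 148.74496644]))
spot tri (array([0.58312127, 0.15093246, 0.26952447]), np.float64(0.080554080489362))
0.16 [[0.6818 0.1917]
 [0.6716 0.1405]
 [0.5358 0.169 ]
 [0.5457 0.2182]] L 0.13870201365083354 0.13866730167921004 W 0.052212683376653225 0.05020889469812578 [0.60873259 0.17986806 0.16      ]
long axis deg -11.436441533142428
0.164 [[0.6808 0.1911]
 [0.6707 0.14  ]
 [0.5353 0.1684]
 [0.5451 0.2175]] L 0.13829757491815187 0.13826296416254877 W 0.05206043734259124 0.0500624914758036 [0.60799259 0.17927855 0.164     ]
long axis deg -11.436441533142425
0.168 [[0.6799 0.1905]
 [0.6697 0.1396]
 [0.5348 0.1679]
 [0.5446 0.2168]] L 0.1378931361854703 0.13785862664588736 W 0.051908191308529215 0.04991608825348145 [0.60725259 0.17868904 0.168     ]
long axis deg -11.43644153314242
hub [ 0.59831354 -0.13799574  0.075     ] [ 0.59791153 -0.14146549  0.075     ] (array([ 0.59975992, -0.13881021,  0.07033551]), np.float64(0.0015766436485734239))
red [ 0.63663084 -0.09710715  0.072     ] [ 0.63674229 -0.09971343  0.072     ]
scale -y edge [array([ 0.67476848, -0.24274658,  0.066     ]), array([ 0.43120721, -0.2097378 ,  0.066     ])]
knob [ 0.47272095 -0.17358092  0.1       ]
knobside [ 0.47844003 -0.17587066  0.106     ] [342.14593593 291.58074599]
```

View pics/k_top.png

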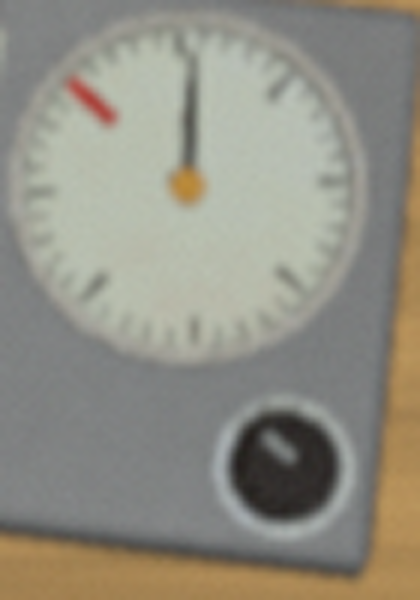

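View pics/k_side.png

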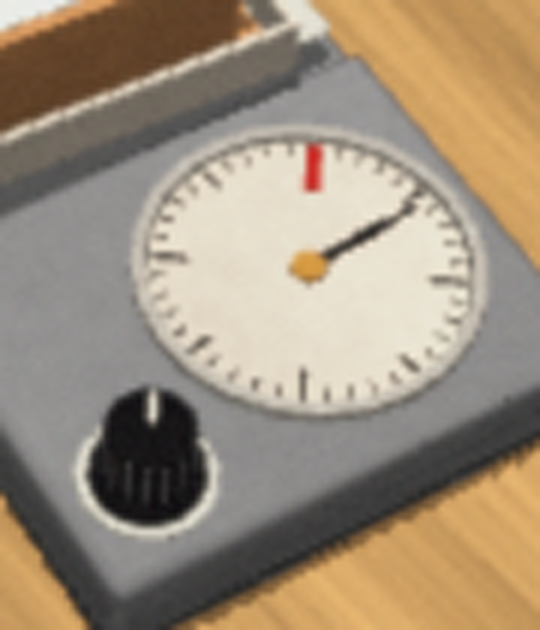

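```bash
cat >> h.py <<'E'
from scipy.spatial.transform import Rotation as Ro
def Rt(s): q=s["tool_rot"];return Ro.from_quat([q[1],q[2],q[3],q[0]]).as_matrix()
def togo(s,P): return (Rt(s).T@(np.array(P)-s["tool_pos"]))*100
E
python3 - <<'E'
from m import *
t=grab_frame("top");s=grab_frame("side");k=lambda x,y:(340+x/6-.4,210+y/6-.4)
ks=lambda x,y:(320+x/6-.4,220+y/6-.4)
print("skirt top view",onz(t,*k(284,468),.070),"top",onz(t,*k(284,466),.102))
print("side skirt",onz(s,*ks(148,474),.070),"topface",onz(s,*ks(152,410),.106))
print("spot",tri(t,(239.9,248.8),s,(287,173)))
def ang(d,f,hub,p):
    H=onz(d,*f(*hub),.073);Q=onz(d,*f(*p),.073);v=Q-H;return np.degrees(np.arctan2(v[1],v[0])),np.linalg.norm(v)
print("top: red",ang(t,k,(187,186),(92,100)),"ptr",ang(t,k,(187,186),(190,45)))
print("side: red",ang(s,ks,(308,266),(314,167)),"ptr",ang(s,ks,(308,266),(418,200)))
st=state();print(st["time"],Rt(st).round(3),togo(st,[.474,-.1745,.2]))
E
```

```text
skirt top view [ 0.4751905  -0.17657838  0.07      ] top [ 0.47340164 -0.17322532  0.102     ]
side skirt [ 0.47721986 -0.17863532  0.07      ] topface [ 0.48216857 -0.1723749   0.106     ]
spot (array([0.56814198, 0.1901838 , 0.16304795]), np.float64(0.003067536918201841))
top: red (np.float64(46.42343387454685), np.float64(0.05610467852693766)) ptr (np.float64(-2.578688730091439), np.float64(0.06278594274870014))
side: red (np.float64(45.90198199837751), np.float64(0.054918675907771365)) ptr (np.float64(-2.20874675043873), np.float64(0.06280094067450374))
0.55 [[ 0.903 -0.     0.43 ]
 [-0.43  -0.     0.903]
 [ 0.    -1.    -0.   ]] [ 50.29622515   3.13055824 -57.85335048]
```

```bash
python3 -m crank '[[[1,3.8,0,-4.4,0],[1,3.8,0,-4.4,0],[1,3.8,0,-4.4,0],[1,3.8,0,-4.4,0],[1,3.8,0,-4.4,0],[1,3.8,0,-4.4,0],[1,3.8,0,-4.4,0],[1,3.8,0,-4.4,0]]]'; python3 -m crank '[[[1,3.8,0,-4.4,0],[1,3.8,0,-4.4,0],[1,3.8,0,-4.4,0],[1,3.8,0,-4.4,0],[1,3.8,0,-4.4,0],[1,0,0,0,-10],[1,0,0,0,-10],[1,0,0,0,-10]]]'; python3 -m crank '[[[1,0,0,0,-10],[1,0,0,0,-10],[1,0,0,0,0],[1,0,0,0,0]]]'
python3 - <<'E'
from h import *
st=state();print(st["time"],st["joint_pos"],Rt(st).round(3),togo(st,[.476,-.1755,.15]))
d=grab_frame("wrist");cv2.imwrite("pics/w1.png",d["frame"][:,:,::-1])
print(proj(d,[.476,-.1755,.106]),proj(d,[.476,-.1755,.071]))
E
```

```text
time: 1.55
tool_pos: [0.3921, 0.1139, 0.2318]
tool_rot: [0.69, -0.69, 0.155, -0.156]
contact_force: [0.2, 0.4, -0.4]
gripper_width: 1.0
time: 2.55
tool_pos: [0.4687, -0.165, 0.2313]
tool_rot: [0.707, -0.706, -0.03, 0.03]
contact_force: [0.0, 0.3, -0.7]
gripper_width: 1.0
time: 3.05
tool_pos: [0.4687, -0.1647, 0.2314]
tool_rot: [-0.691, 0.691, 0.149, -0.149]
contact_force: [0.7, -0.4, 0.5]
gripper_width: 0.999
3.05 [-4.87822145e-01 -2.61653564e-01  1.90388320e+00 -8.07075983e-06
  1.49917655e+00 -2.48410073e+00] [[ 0.911  0.    -0.413]
 [ 0.413 -0.     0.911]
 [ 0.    -1.    -0.   ]] [ 0.2152893   8.14029818 -1.28079857]
[305.17516169 235.12042766] [306.961378   224.85292569]
```

View pics/w1.png

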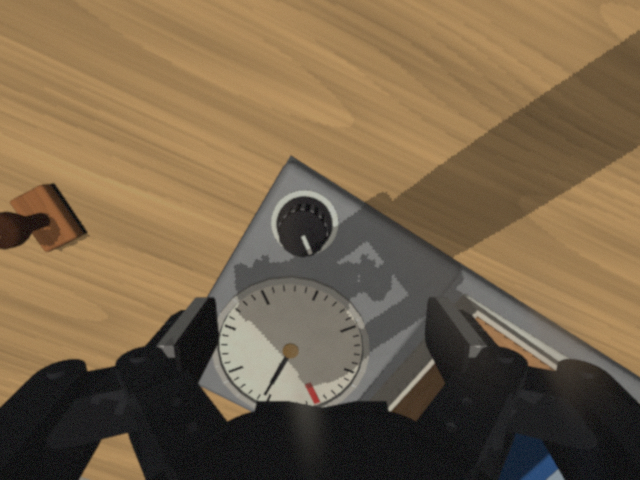

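The wrist view shows the knob skirt centred at about (305,223), against a predicted (307,225), so the position agrees within 2 mm. I'm centring on it and going down.

```bash
python3 - <<'E'
from h import *
d=grab_frame("wrist");print(onz(d,305,223,.070))
E
python3 -m crank '[[[1,0.2,2,-1.2,0],[1,0,5,0,0],[1,0,5,0,0],[1,0,2,0,0],[1,0,0,0,0],[1,0,0,0,0]]]'
python3 - <<'E'
from h import *
st=state();print(st["time"],togo(st,[.476,-.1755,.078]))
d=grab_frame("wrist");cv2.imwrite("pics/w2.png",d["frame"][:,:,::-1])
E
```

```text
[ 0.47539999 -0.1777008   0.07      ]
time: 3.9
tool_pos: [0.4765, -0.1753, 0.0927]
tool_rot: [-0.69, 0.692, 0.151, -0.149]
contact_force: [-0.2, -0.3, 0.1]
gripper_width: 0.999
3.9 [-5.25959656e-02  1.47459020e+00  2.83603794e-04]
```

View pics/w2.png

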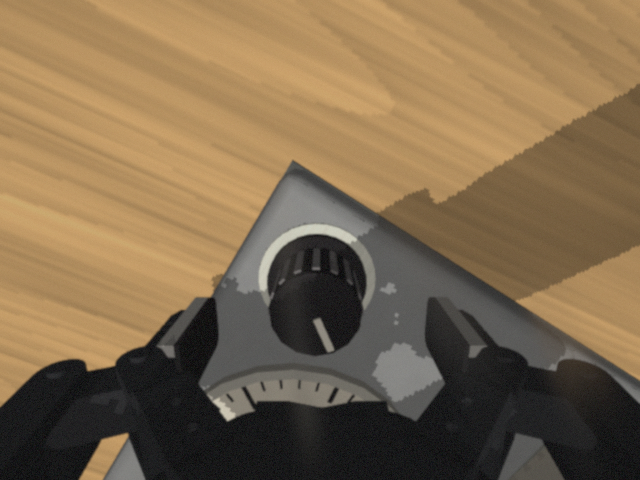

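Run:
```python
from h import *
d=grab_frame("wrist");P=onz(d,316.5,312,.106);print(P,onz(d,317,277,.070));st=state();print(togo(st,[*P[:2],.078]))
```

```text
[ 0.4751262  -0.17818838  0.106     ] [ 0.47455781 -0.17882305  0.07      ]
[-0.26448669  1.52963227 -0.17725869]
```

```bash
python3 -m crank '[[[1,-0.2,1.4,-0.1,0],[1,0,0,0,0],[-1,0,0,0,0],[-1,0,0,0,0],[-1,0,0,0,0],[-1,0,0,0,0],[-1,0,0,0,0],[-1,0,0,0,0]]]'
python3 - <<'E'
from h import *
st=state();print(st["time"],st["ft_torque"])
d=grab_frame("wrist");cv2.imwrite("pics/w3.png",d["frame"][:,:,::-1])
E
```

```text
time: 5.0
tool_pos: [0.4752, -0.1784, 0.0785]
tool_rot: [-0.689, 0.693, 0.151, -0.149]
contact_force: [1.7, -5.3, 0.9]
gripper_width: 0.437
5.0 [-0.65437896 -0.11672873  0.04415385]
```

View pics/w3.png

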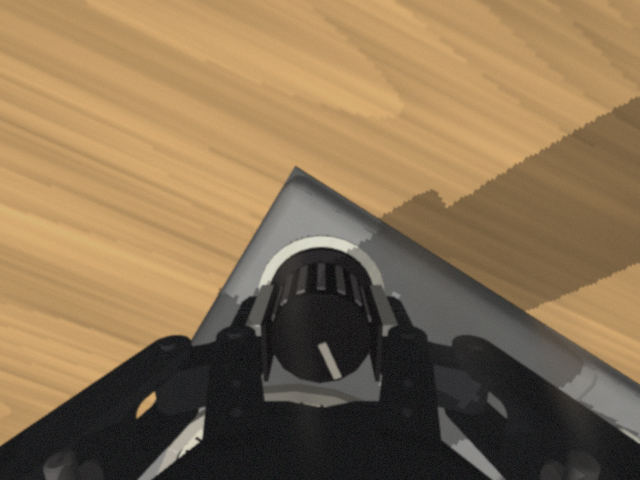

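The fingers grip the knob symmetrically (opening 0.437 ≈ 37 mm). Turning it clockwise by 48°.

```bash
python3 -m crank '[[[-1,0,0,0,8],[-1,0,0,0,8],[-1,0,0,0,8],[-1,0,0,0,8],[-1,0,0,0,8],[-1,0,0,0,8],[-1,0,0,0,0],[-1,0,0,0,0]]]'
cat > dial.py <<'E'
from m import *
import sys
t=grab_frame("top");s=grab_frame("side")
crop(t,330,200,410,300,6,f"pics/dt{sys.argv[1]}.png");crop(s,320,220,410,325,6,f"pics/ds{sys.argv[1]}.png")
st=state();print(st["time"],Rt(st)[:2,2],np.degrees(np.arctan2(*Rt(st)[1::-1,2])))
E
python3 dial.py 1
```

```text
time: 6.05
tool_pos: [0.4753, -0.177, 0.0785]
tool_rot: [-0.692, 0.693, -0.142, 0.144]
contact_force: [2.8, 0.9, 4.5]
gripper_width: 0.439
6.15 [0.39731637 0.91768168] 66.58948082574175
```

```bash
python3 -c "
import cv2;import numpy as np
a=cv2.imread('pics/dt1.png');b=cv2.imread('pics/ds1.png')[:600]
cv2.imwrite('pics/d1.png',np.hstack([a,b])[:,:800] if a.shape[1]+b.shape[1]<=1000 else a);print(a.shape,b.shape)
b=cv2.imread('pics/ds1.png')"
```

```text
(600, 480, 3) (600, 540, 3)
```

View pics/dt1.png

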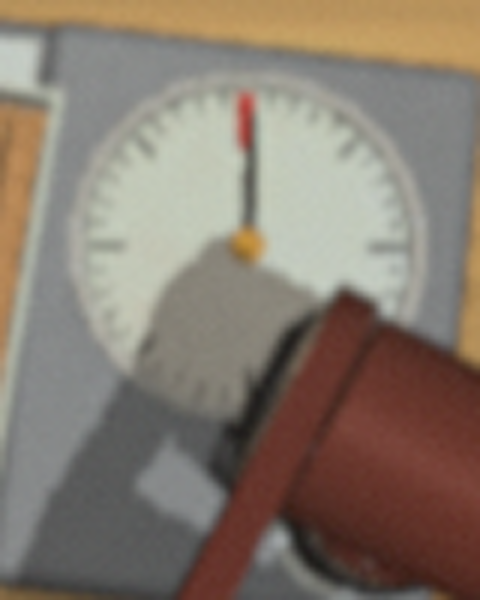

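View pics/ds1.png

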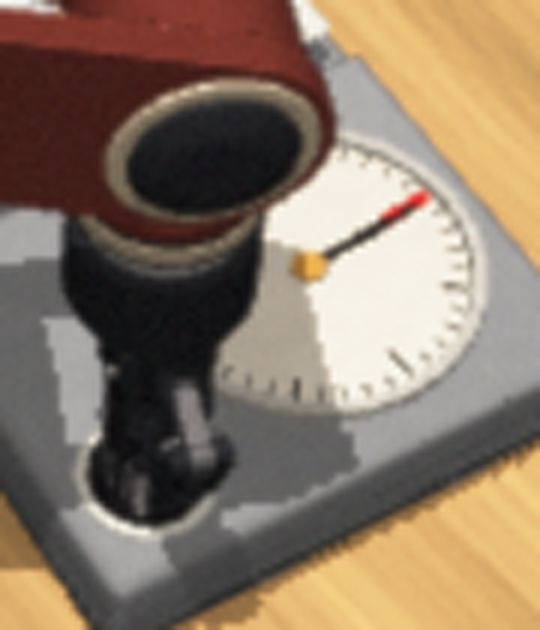

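The red mark lies about 2° counter-clockwise of the pointer (top crop: red (246,122), pointer (250,150), hub (247,245)). I'll add 2°, then let go only part way so the fingers stay off the dial, and rise.

```bash
python3 -m crank '[[[-1,0,0,0,2],[-1,0,0,0,0],[-1,0,0,0,0],[0.6,0,0,0,0],[0.6,0,0,0,0],[0.6,0,0,0,0],[0.6,0,0,0,0]]]'; python3 -m crank '[[[0.6,0,-3,0,0],[0.6,0,-5,0,0],[0.6,0,-5,0,0],[0.6,0,-5,0,0],[0.6,0,0,0,0],[0.6,0,0,0,0],[0.6,0,0,0,0]]]'
python3 dial.py 2
python3 - <<'E'
from h import *
st=state();print(togo(st,[.608,.179,.25]),st["joint_pos"])
E
```

```text
time: 7.02
tool_pos: [0.4738, -0.1765, 0.077]
tool_rot: [0.69, -0.69, 0.156, -0.156]
contact_force: [0.8, 0.3, -0.7]
gripper_width: 0.803
time: 7.9
tool_pos: [0.4732, -0.1761, 0.2551]
tool_rot: [0.69, -0.689, 0.157, -0.155]
contact_force: [0.5, 1.2, 0.8]
gripper_width: 0.801
8.0 [0.43026994 0.90270026] 64.51530695406242
[-3.13117019  0.55226514 37.85378215] [-5.03689252e-01 -2.50630169e-01  1.85516289e+00 -4.03926782e-05
  1.54034841e+00 -1.62969273e+00]
```

View pics/dt2.png

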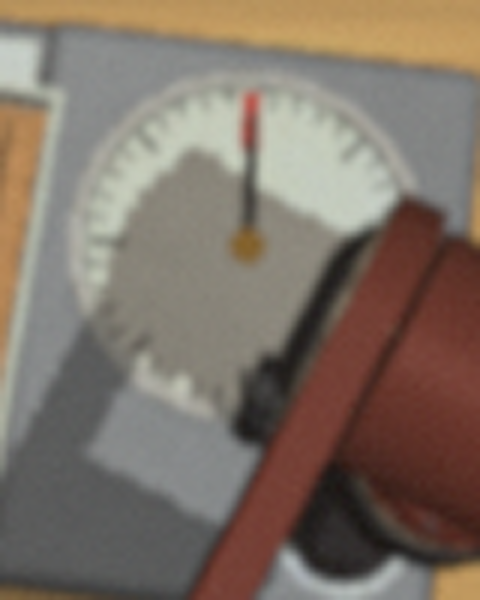

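View pics/ds2.png

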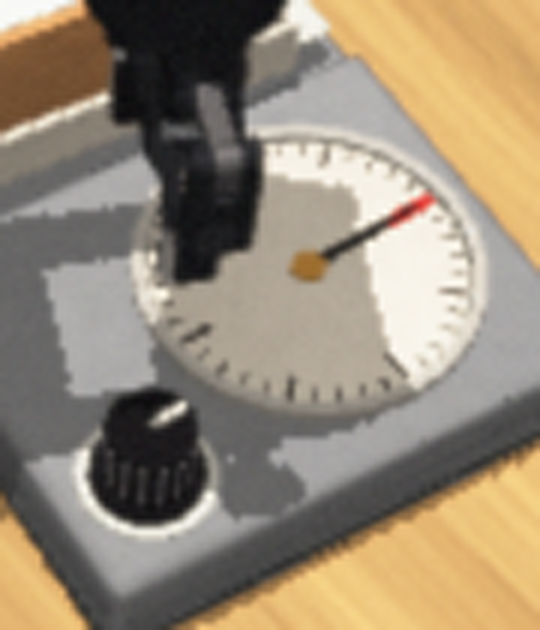

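The pointer lies over the red bar in both views and the fingers are off the knob (knob visible and free at side crop (155,460)). Moving above the parcel.

```bash
python3 -m crank '[[[0.6,-0.4,0,5.4,0],[0.6,-0.4,0,5.4,0],[0.6,-0.4,0,5.4,0],[0.6,-0.5,0,5.4,0],[0.6,-0.5,0,5.4,0],[0.6,-0.5,0,5.4,0],[0.6,-0.4,0,5.4,0],[0.6,0,0,0,0]]]'; python3 -m crank '[[[0.6,0,0,0,-7],[0.6,0,0,0,-7],[0.6,0,0,0,0],[0.6,0,0,0,0],[0.6,0,0,0,0]]]'
python3 - <<'E'
from h import *
st=state();print(st["time"],np.degrees(np.arctan2(*Rt(st)[1::-1,2])),togo(st,[.608,.179,.20]),st["joint_pos"])
d=grab_frame("wrist");cv2.imwrite("pics/w4.png",d["frame"][:,:,::-1])
for c in[(.6808,.1911),(.6707,.14),(.5353,.1684),(.5451,.2175),(.608,.179)]:print(proj(d,[*c,.164]))
E
```

```text
time: 9.0
tool_pos: [0.6087, 0.1811, 0.2554]
tool_rot: [-0.69, 0.69, -0.155, 0.154]
contact_force: [-0.1, -0.3, -0.1]
gripper_width: 0.8
time: 9.62
tool_pos: [0.6087, 0.1777, 0.2572]
tool_rot: [-0.703, 0.704, -0.071, 0.071]
contact_force: [-0.1, -0.1, 0.1]
gripper_width: 0.799
9.625 78.44020132521165 [-0.09324456  5.71637288  0.11373337] [ 1.66784167e-01  6.02030744e-02  1.56208456e+00 -4.76888225e-05
  1.51954772e+00 -1.20225315e+00]
[358.26976027 330.33284685]
[289.23909437 330.69835865]
[284.84104775 140.10012073]
[362.32508849 139.68072182]
[323.31928794 242.68050612]
```

View pics/w4.png

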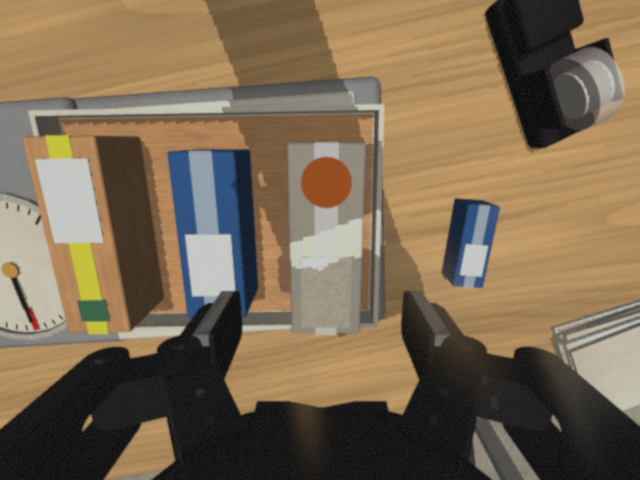

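The wrist view shows the parcel top with corners (288,143), (364,143), (292,331) and (361,331). The yaw matches, and the centre is about 2 px right of my estimate. Lowering with the jaws slightly narrower.

```bash
python3 - <<'E'
from h import *
d=grab_frame("wrist");P=np.mean([onz(d,u,v,.164) for u,v in((288,143),(364,143),(292,331),(361,331))],axis=0);print(P,togo(state(),[*P[:2],.17]))
E
python3 -m crank '[[[0.5,-0.1,2,0.2,0],[0.5,0,3,0,0],[0.5,0,2,0,0],[0.5,0,0,0,0],[0.5,0,0,0,0],[0.5,0,0,0,0]]]'
python3 - <<'E'
from h import *
st=state();print(st["time"])
d=grab_frame("wrist");cv2.imwrite("pics/w5.png",d["frame"][:,:,::-1])
E
```

```text
[0.6095575  0.18088776 0.164     ] [0.016849   8.72942813 0.31142421]
time: 10.48
tool_pos: [0.6091, 0.1803, 0.189]
tool_rot: [0.704, -0.703, 0.07, -0.072]
contact_force: [0.5, 0.6, -0.5]
gripper_width: 0.75
10.475
```

View pics/w5.png

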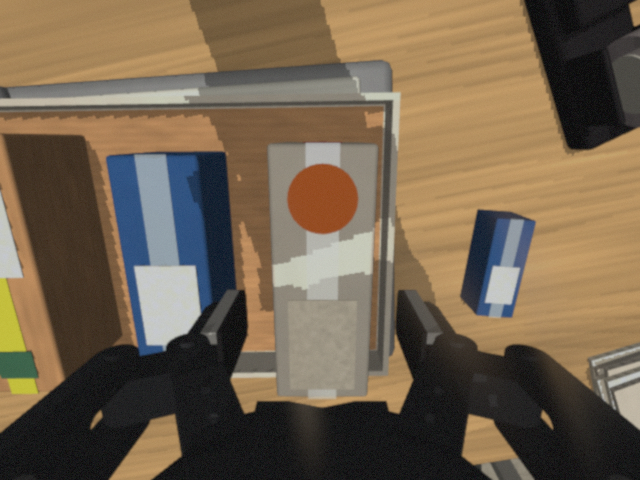

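The parcel (centre u≈322) sits between the fingers (245 and 397), and the blue box is clear. Going down and gripping.

```bash
python3 -m crank '[[[0.5,0,3,0,0],[0.5,0,2.9,0,0],[0.5,0,0,0,0],[0.5,0,0,0,0]]]'; python3 -m crank '[[[-1,0,0,0,0],[-1,0,0,0,0],[-1,0,0,0,0],[-1,0,0,0,0],[-1,0,0,0,0],[-1,0,0,0,0]]]'
python3 - <<'E'
from h import *
d=grab_frame("wrist");cv2.imwrite("pics/w6.png",d["frame"][:,:,::-1])
E
```

```text
time: 11.02
tool_pos: [0.6091, 0.1803, 0.13]
tool_rot: [0.704, -0.703, 0.07, -0.072]
contact_force: [0.6, 0.1, 0.1]
gripper_width: 0.75
time: 11.78
tool_pos: [0.6087, 0.1802, 0.1287]
tool_rot: [0.704, -0.703, 0.07, -0.071]
contact_force: [3.5, 0.8, 2.1]
gripper_width: 0.602
```

View pics/w6.png

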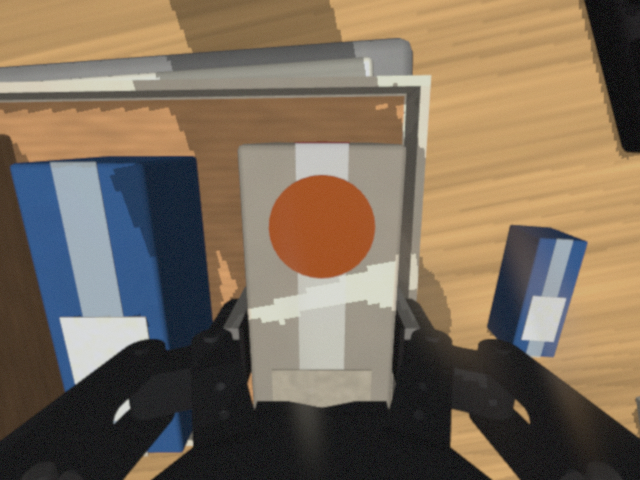

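It's gripped at 0.602 ≈ 51 mm. Lifting straight up, gently at first.

```bash
python3 -m crank '[[[-1,0,-0.5,0,0],[-1,0,-1,0,0],[-1,0,-1,0,0],[-1,0,-1,0,0],[-1,0,0,0,0],[-1,0,0,0,0]]]'
python3 - <<'E'
from h import *
d=grab_frame("side");crop(d,225,80,425,230,4,"pics/s7.png")
E
```

```text
time: 12.58
tool_pos: [0.6079, 0.1801, 0.1631]
tool_rot: [-0.703, 0.704, -0.071, 0.071]
contact_force: [-0.4, 0.1, -5.1]
gripper_width: 0.598
```

View pics/s7.png

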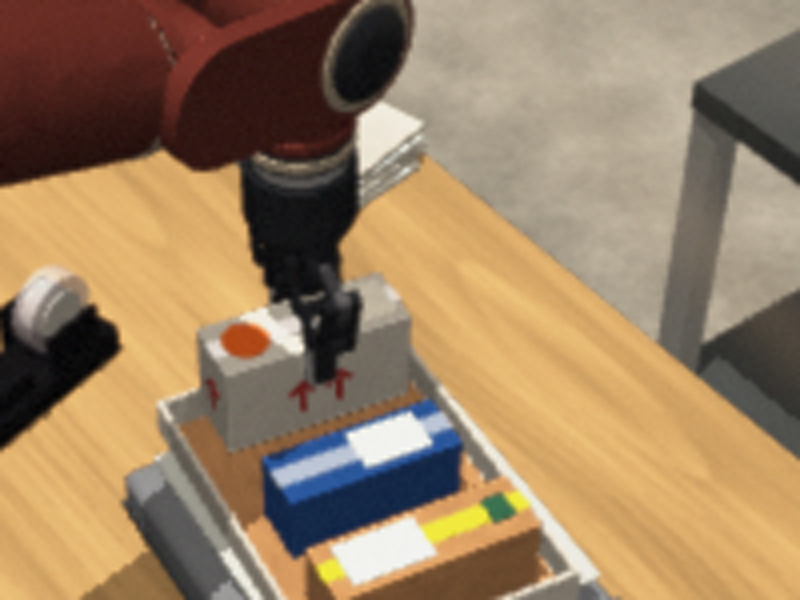

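The parcel is off the floor and looks level, and the measured load of about 5 N matches its weight. Raising it well clear.

```bash
python3 -m crank '[[[-1,0,-1,0,0],[-1,0,-1.5,0,0],[-1,0,-1.5,0,0],[-1,0,-1.5,0,0],[-1,0,-1,0,0],[-1,0,-0.5,0,0],[-1,0,0,0,0],[-1,0,0,0,0]]]'; python3 -m crank '[[[-1,0,0,0,0],[-1,0,0,0,0],[-1,0,0,0,0],[-1,0,0,0,0],[-1,0,0,0,0],[-1,0,0,0,0]]]'
python3 dial.py 8;python3 - <<'E'
from h import *
d=grab_frame("side");crop(d,225,80,425,230,4,"pics/s8.png")
d=grab_frame("wrist");cv2.imwrite("pics/w8.png",d["frame"][:,:,::-1])
print(state()["joint_vel"].round(4))
E
```

```text
time: 13.62
tool_pos: [0.6078, 0.1801, 0.2324]
tool_rot: [-0.703, 0.704, -0.071, 0.07]
contact_force: [-0.5, -0.5, -4.0]
gripper_width: 0.598
time: 14.38
tool_pos: [0.6082, 0.1802, 0.2334]
tool_rot: [-0.704, 0.704, -0.071, 0.071]
contact_force: [0.6, -0.4, -4.3]
gripper_width: 0.594
14.475 [0.19912234 0.97997464] 78.51435941370839
[ 0.0021 -0.0007  0.0003  0.0023 -0.0001 -0.0001]
```

View pics/s8.png

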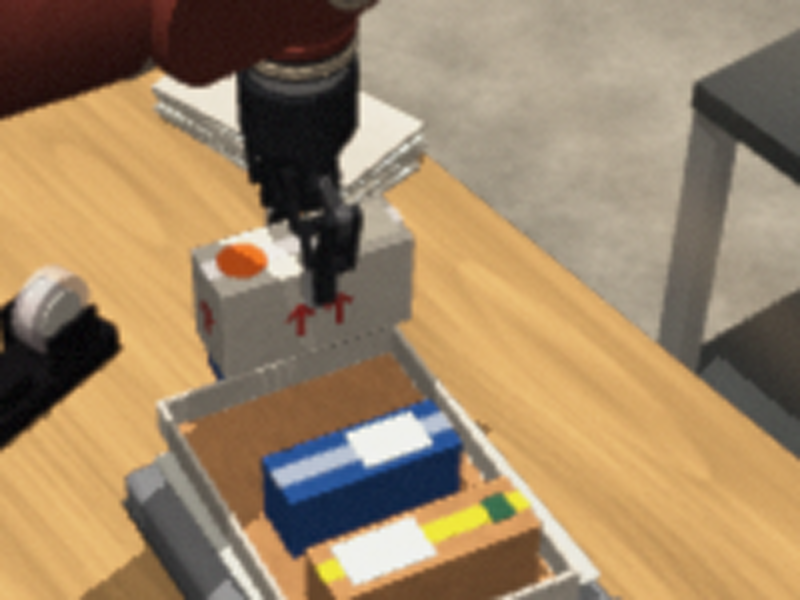

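View pics/dt8.png

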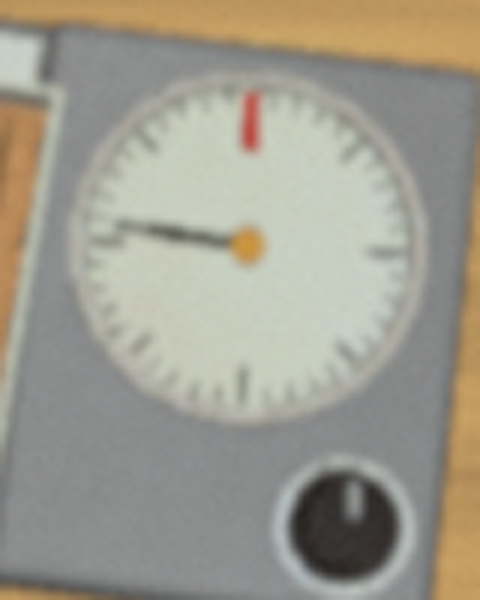

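View pics/ds8.png

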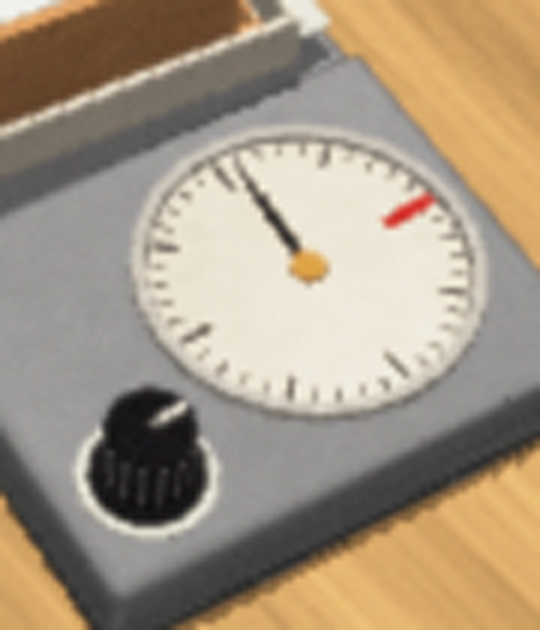

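View pics/w8.png

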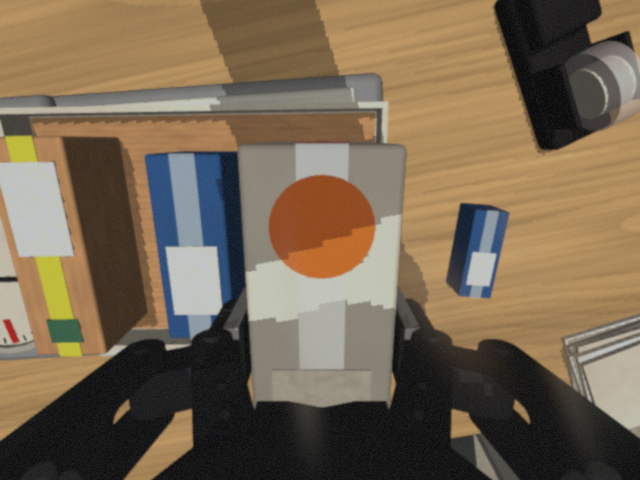

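The parcel's place in the hand hasn't changed (same pixels in the wrist view as at the grip), and nothing else in view has shifted. The pointer stands about 82° counter-clockwise of the red mark, which is about 0.455 kg. Handing in.

```bash
python3 -c "
from plant import *
print(job_done())"
```

```text
the job is handed in; nothing more can be done
None
```

I turned the zero knob about 50° clockwise until the red mark lay under the pointer in both the top and side views, then let go. I gripped the white parcel across its middle and lifted it straight up about 10 cm, and handed the job in while holding it there. The clock was at about 14.5 s of the 48 s allowed.

- **Dial reading:** by eye from the top view, the pointer stood about 82° below zero, which is about 0.455 kg. The wrist force of about 4.3 N (0.44 kg) roughly agrees.
- **Parcel:** it looked level, clear of the tray and not slipping in the fingers, and the arm was still. I judged level from the pictures and did not measure it.
- **Surroundings:** the tray, the other parcels and the dispenser looked unmoved in the last pictures. The stamp was not in those views, but the arm stayed well above it.
- **Failed check:** one early automatic detection of the orange spot in the side view picked the wrong patch. I rejected it and repeated it with hand-read pixels, which gave a height of 0.163 m against an expected 0.164 m.

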